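Clear the bottle and empty the UV curing box

TASK

The two repaired pieces in the UV curing box, a smartwatch and an earbud case, are cured, but a solvent pump bottle is standing in the way of the box's tray: first move it aside and stand it upright on the work mat. Then pull the tray out as far as it goes, take out the watch and the earbud case and set each one gently, flat and right way up, side by side on the floor of the tote, and push the empty tray fully home. Do not tip the bottle, drop anything or disturb the board holder, the flux jar or the multimeter.

Things in the scene. Friction and masses are not known exactly. Their poses are not given: they have to be found in the camera images.
- uv_box: UV curing box, white sheet metal, 300 wide (y) x 215 deep (x) x 165 high, fixed to the bench. Origin: bench level, middle of its front face; +x points into the box, z up. Above the tray, from 81 to 165 mm height, the front face is an upright panel; with the tray out, the pieces in it still lie partly under it.
- uv_tray (a joint): aluminium tray of the box: 0 = home, 0.098 m = out at its stop; friction 1.5 N, stays where left. Front plate 290 wide, 15 to 79 mm above the bench, 8 mm thick, against the box's front face when home. Tray floor 24 mm above the bench; inside 240 wide (y), 185 long (x, from the plate back); side and back walls 52 mm above the bench. At the stop the tray's back 92 mm stays in the box.
- tray_knob (a point): middle of the grip of the tray's round pull knob, at mid width of the tray's front plate: knob 26 mm across, 16 mm long, axis along the box's x, 48 mm above the bench, 28 mm in front of the plate's outer face. The knob's outer end is 8 mm further out (to the box's -x). Moves with the tray.
- watch: smartwatch without strap, metal with black glass on top: 44 (x) x 49 (y) x 14.5 mm high, 62 g; crown guard 2 mm out on +x. Origin: centre of its underside, z up. Starts glass up in the tray, centre 90 to 98 mm behind the box's front face and 42 to 54 mm left or right of mid tray, turned up to 0.2 rad; tray out, its centre is 0 to 8 mm before the panel (lean the gripper back).
- bud_case: white earbud charging case, closed, a rounded block 54 (x) x 44 (y) x 21 mm high, 48 g, a thin seam round it at 13.5 mm height. Origin: centre of its underside, z up. It lies flat in the tray in the same way, on the side where the watch is not.
- pump_bottle: solvent pump bottle, milky white cylinder 58 mm diameter up to 82 mm height, narrower neck, steel pump dish 50 mm diameter on top, 121 mm high in all, about 220 g (0.7 to 1.4 times). Origin: centre of its underside, z up. Stands on the bench in front of the tray.
- mat: flat blue silicone work mat fixed on the bench, 240 (x) x 280 (y) x 3 mm thick, at the left or the right of the box's front. Origin: centre of its underside. Its near half (towards its -x) is free; the board holder stands on its far half. All of the bottle's foot belongs on it.
- tote: shallow open grey plastic tote, 220 (y) x 200 (x) outside, 42 mm high, walls and floor 4 mm, 0.5 kg, loose on the bench on the side where the mat is not. Origin: centre of its underside, so its inner floor is at z = 0.004.
- board_holder: bystander: aluminium circuit-board holder with a green board in it, 70 (x) x 126 (y) x 20 mm high, loose on the mat's far half. Origin: centre of its underside.
- flux_jar: bystander: small amber jar with a black lid, 54 mm diameter, 40 mm high, beside the box. Origin: centre of its underside.
- multimeter: bystander: hand multimeter lying face up beside the box, 160 (x) x 80 (y) x 46 mm high. Origin: centre of its underside.

How it is judged:
By the outcome, as a careful person would: the job done as asked, in the order asked, and still so for the second after the job is handed in, with the robot touching nothing.
It also fails if it takes over 72 s, if anything falls off the work surface, if the arm or the gripper's body presses on something with over 40 N, if the wrist force passes 120 N, or if a joint passes its speed limit or range.

ROBOT

A 6-joint arm with a two-finger parallel gripper is mounted at the origin on the work surface. World frame = base frame: x ahead of the robot, y to its left, z up, the work surface at z = 0. Lengths are in m, angles in rad, forces in N, time in s.
With the tool pointing down it reaches from about 0.3 to 0.775 m from the base axis. Payload 14.6 kg.
Tool frame: the origin (TCP) lies on the centre line of the jaws, within the pads' length; the fingertips stand 19 mm ahead of it and the grasp point (between the pads) is the TCP; z points along the fingers, y is the line along which they close (so a half turn about z gives the same grasp; the last joint's range is limited). The gripper opens to 94 mm and grips with 3 to 60 N. Pads are 16 mm wide; open, the fingers measure 119 mm over their backs; the gripper's body (75 mm by 177 mm) begins 78 mm behind the grasp point.
Start: joints at [-1.256, 0.3, 1.521, -0, 1.321, -0.067], TCP at [0.205, -0.51, 0.224] pointing down, gripper open.
Joint ranges: [-3.03, 3.03], [-0.79, 2.21], [0.23, 2.52], [-1.04, 4.18], [0, 3.07], [-2.55, 2.55]. Speed limits (rad/s): [2.22, 2.22, 2.57, 3.14, 3.14, 3.14].

INTERFACE

Orientations are given as [roll, pitch, yaw] about the fixed x, y, z axes, in that order (R = Rz(yaw) Ry(pitch) Rx(roll)).
In Python, from station import get_obs, camera, workorder gives the robot as it stands.
- The arm moves only by the tool play_rows, never from a script. Its argument "motion" is a list that holds one entry, the list of rows, each a list of 7 numbers: the shift along the tool's x, y, z as a fraction of full scale, then the turn, a rotation vector about the tool's x, y, z as a fraction of full scale, then the opening, from -1 (shut) to 1 (fully open). In form: [[[x, y, z, ax, ay, az, grip], ...]]. A call has 1 to 10 rows; each row is the pose to reach, as a shift and turn from the pose commanded when the call began, along the tool's axes at that moment, turning the shorter way round; what a row does not reach only later rows make up. Full scale, the value 1, is 0.25 m for a shift and 2 pi rad for a turn. A row lasts 1/10 s, in which the tool goes at most 50 mm and 8.59 degrees, less where a joint would pass 70% of its speed; a pose out of reach is approached as far as the arm can. A call with a number of a shift or a turn outside -1 to 1 is refused whole. A call with a gripper value outside its range is refused whole. The fingers move at their own pace and stop on an object; "grip_force" is the grip in N (left out, the last holds). Time passes only in rows, so rows that repeat a pose let the fingers close. It gives the time, the measured TCP pose, the force, the opening and the grip force at its end, in the units of the state.
- get_obs(): the state, without advancing time (a new reading comes with each control period).
- camera(name): name is "side" or "top" or "wrist"; returns a dict with "frame" (384x512x3 uint8, red, green, blue), "z_map" (384x512 float32, m along the optical axis (not along the pixel's ray), 0 where there is no reading), "camera_matrix" (3x3 intrinsics, pixels), "T" (4x4, takes a point from camera to world coordinates); the wrist camera has in their place "T_tool_cam" (4x4, takes a point from camera to tool coordinates, whose origin is the TCP and whose axes are the flange's). Camera axes: x right, y up, looking along -z (the intrinsics and any distortion apply to the point x, -y, -z); pixel columns grow to the right and rows downward; lengths in m; the calibration is good to about 2 mm. The wrist camera is an equidistant fisheye: a pixel r from the principal point sees the ray r / f radians off the axis. A picture is of the moment at which its call begins: read the wrist's pose just before it.
- workorder.hand_in(): hands the job in; it is judged then, once.
The state is a dict: "time_s": time; "qpos": joint angles; "joint_vel": joint speeds; "tau": joint torques, N m; "ee_pos": TCP position; "eef_rot": TCP orientation; "force": force on the tool from outside, world axes, zero at the start; "moment": the same for the moment, N m; "grip_width": finger opening in m; "grip_force": force on a finger pad.
Only numpy, scipy, OpenCV 4.12 (cv2) and the standard library are available. Lean on these libraries where they do the work, as an engineer would, in place of code of your own. Each camera call takes 0.05 s, during which the arm holds its last target. There are 200 camera calls.

## Working session

There is one attempt and no reset: what is moved stays moved. The work goes in short steps, Python scripts to look and compute and a tool call to move; the robot and the scene stay as the last step left them, time stands still between calls to the robot, and variables do not carry over. Pictures are saved under pics/ and viewed, at most 10 in all, crops included, and the job is handed in when it is done.

Besides the shell and the picture viewer there is one more tool, called after "Request:" as name(argument=value, ...), one argument or row to a line, values as JSON. play_rows: Moves the arm, as the interface text tells. Its arguments: {"type":"object","properties":{"motion":{"type":"array"},"grip_force":{"type":"number"}},"required":["motion"]}

```bash
ls; mkdir -p pics; cat > h.py <<'E'
import numpy as np, cv2
from station import get_obs, camera, workorder
from scipy.spatial.transform import Rotation as R
def pts(c):
    K=c["camera_matrix"];z=c["z_map"];v,u=np.mgrid[:384,:512]
    p=np.stack([(u-K[0,2])/K[0,0]*z,-(v-K[1,2])/K[1,1]*z,-z,np.ones_like(z)],-1)
    w=(p@c["T"].T)[...,:3]; w[z<=0]=np.nan
    return w
E
python3 - <<'E'
from h import *
o=get_obs();print({k:np.round(v,3) for k,v in o.items()})
for n in("top","side"):
    c=camera(n);cv2.imwrite(f"pics/{n}0.png",c["frame"][...,::-1]);np.savez(f"{n}0.npz",**c)
    print(n,c["camera_matrix"].round(1).tolist(),c["T"].round(3).tolist(),[k for k in c])
E
```

```text
pics
{'time_s': np.float64(0.0), 'qpos': array([-1.256,  0.3  ,  1.522, -0.   ,  1.321, -0.067]), 'joint_vel': array([ 0.001, -0.001,  0.001, -0.   ,  0.001,  0.001]), 'tau': array([ 0.0000e+00, -5.3181e+01, -3.5274e+01,  7.1000e-02,  2.4000e-02,
       -0.0000e+00]), 'ee_pos': array([ 0.205, -0.51 ,  0.224]), 'eef_rot': array([-3.14 , -0.   ,  0.382]), 'force': array([ 0.743, -0.349, -0.365]), 'moment': array([-0.012,  0.048, -0.032]), 'grip_force': np.float64(0.0), 'grip_width': np.float64(0.094)}
top [[359.2, 0.0, 251.6], [0.0, 359.2, 188.7], [0.0, 0.0, 1.0]] [[-0.026, 0.985, -0.168, 0.479], [-0.999, -0.031, -0.028, -0.0], [-0.033, 0.167, 0.985, 0.853], [0.0, 0.0, 0.0, 1.0]] ['frame', 'z_map', 'camera_matrix', 'T']
side [[358.4, 0.0, 256.8], [0.0, 358.4, 200.0], [0.0, 0.0, 1.0]] [[-0.917, 0.296, -0.268, 0.381], [-0.399, -0.711, 0.579, 0.553], [-0.019, 0.638, 0.77, 0.789], [0.0, 0.0, 0.0, 1.0]] ['frame', 'z_map', 'camera_matrix', 'T']
```

View pics/top0.png

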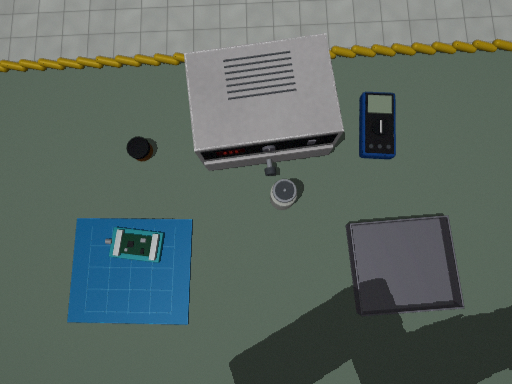

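View pics/side0.png

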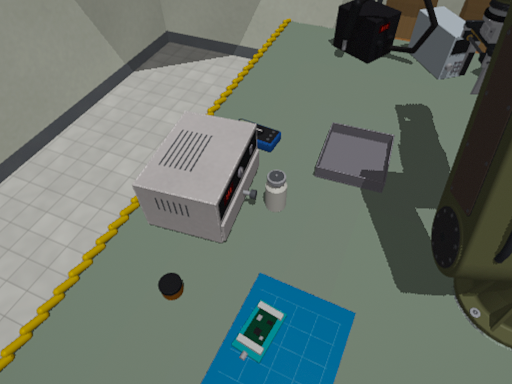

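The top view shows the box (185–340, 35–165), knob (270,168), bottle dish (284,190), mat on the left (70–192, 218–325) with the board holder (137,245), and tote on the right (347–462, 215–313). The side view confirms that the bottle stands just in front of the knob.

```bash
cat > m.py <<'E'
from h import *
c=dict(np.load("top0.npz"));w=pts(c);f=cv2.cvtColor(c["frame"],cv2.COLOR_RGB2HSV);x,y,z=w[...,0],w[...,1],w[...,2]
v,u=np.mgrid[:384,:512]
def rect(m,n):
    P=w[m][:,:2];r=cv2.minAreaRect((P*1000).astype(np.float32));print(n,m.sum(),"c",np.round(r[0],1),"size",np.round(r[1],1),"ang",round(r[2],2),"zmed",np.nanmedian(z[m]).round(4))
    print("   box",cv2.boxPoints(r).round(0).tolist())
def big(m):
    n,l,s,_=cv2.connectedComponentsWithStats(cv2.morphologyEx(m.astype(np.uint8),cv2.MORPH_OPEN,np.ones((3,3))));return l==1+np.argmax(s[1:,4])
print("bench z",np.nanmedian(z[200:210,210:250]))
rect(big((abs(z-.165)<.008)&(v<170)),"roof")
rect(big((f[...,0]>98)&(f[...,0]<112)&(f[...,1]>150)&(v>210)&(u<200)),"mat")
rect(big((z>.034)&(z<.05)&(u>335)&(v>205)),"tote rim")
rect(big((abs(z-.121)<.012)&(v>170)&(v<215)&(u>260)&(u<310)),"dish")
rect(big((z>.012)&(z<.06)&(u<180)&(v>220)),"holder")
rect(big((z>.015)&(u<160)&(v<170)&(v>130)),"jar")
rect(big((z>.03)&(u>350)&(v>85)&(v<165)),"meter")
rect(big((z>.05)&(z<.1)&(u>255)&(u<285)&(v>150)&(v<180)),"knob/plate")
s=dict(np.load("side0.npz"));ws=pts(s)
m=(abs(ws[...,2]-.05)<.04)&(np.mgrid[:384,:512][1]>262)&(np.mgrid[:384,:512][1]<290);m[:168]=0;m[212:]=0
P=ws[m];print("bottle side pts",len(P),np.nanpercentile(P,[5,50,95],axis=0).round(3).tolist())
# circle fit
A=np.c_[2*P[:,:2],np.ones(len(P))];q=np.linalg.lstsq(A,(P[:,:2]**2).sum(1),rcond=None)[0];print(q,np.sqrt(q[2]+q[0]**2+q[1]**2))
E
python3 m.py
```

```text
bench z 0.00012489933501702577
roof 14724 c [799.5  -5.6] size [217.1 300.4] ang 5.98 zmed 0.1649
   box [[676.0, 132.0], [707.0, -166.0], [923.0, -144.0], [892.0, 155.0]]
mat 10767 c [323.  172.7] size [0.  7.6] ang 0.0 zmed 0.003
   box [[323.0, 177.0], [323.0, 169.0], [323.0, 169.0], [323.0, 177.0]]
tote rim 328 c [ 445.3 -414.5] size [199.2  15. ] ang 0.5 zmed 0.0412
   box [[346.0, -408.0], [346.0, -423.0], [545.0, -421.0], [545.0, -406.0]]
dish 445 c [599.7 -47.6] size [47.7 48.2] ang 88.63 zmed 0.1165
   box [[575.0, -71.0], [623.0, -72.0], [624.0, -24.0], [576.0, -23.0]]
holder 1184 c [500.3 305. ] size [131.7  68.2] ang 81.7 zmed 0.0203
   box [[457.0, 245.0], [525.0, 235.0], [544.0, 365.0], [476.0, 375.0]]
jar 451 c [727.4 291. ] size [52.6 52.1] ang 11.71 zmed 0.0391
   box [[696.0, 311.0], [707.0, 260.0], [758.0, 271.0], [748.0, 322.0]]
meter 2108 c [ 767.  -280.9] size [ 78.  158.1] ang 85.2 zmed 0.0375
   box [[685.0, -313.0], [843.0, -326.0], [849.0, -249.0], [692.0, -235.0]]
knob/plate 320 c [671.3 -23. ] size [45.  64.6] ang 5.97 zmed 0.0645
   box [[646.0, 7.0], [652.0, -57.0], [697.0, -53.0], [690.0, 11.0]]
bottle side pts 471 [[0.574, -0.047, 0.015], [0.593, -0.024, 0.059], [0.624, -0.018, 0.087]]
[ 0.60164712 -0.04429395 -0.36326385] 0.026026101423173825
```

```bash
cat >> h.py <<'E'
PSI=np.deg2rad(6.0); F0=np.array([.6926,-.0168,0]); B=R.from_euler("z",PSI).as_matrix()
def box(*p): return F0+B@np.array(p)
def ori(yaw,lean=0): return R.from_euler("xyz",[np.pi,-lean,yaw])
def plan(*tg):
    o=get_obs();p0=np.array(o["ee_pos"]);r0=R.from_euler("xyz",o["eef_rot"])
    print("t",round(float(o["time_s"]),2),"pos",p0.round(4),"rot",np.round(o["eef_rot"],3))
    for p,r in tg:
        d=r0.inv().apply(np.array(p)-p0)/.25; a=(r0.inv()*r).as_rotvec()/(2*np.pi)
        print("goal",np.round(p,3),"->",d.round(3).tolist(),a.round(4).tolist(),"rows>=%.1f"%max(np.linalg.norm(d)*5,np.linalg.norm(a)*360/8.59))
E
python3 - <<'E'
from h import *
c=dict(np.load("top0.npz"));w=pts(c);f=cv2.cvtColor(c["frame"],cv2.COLOR_RGB2HSV);z=w[...,2];v,u=np.mgrid[:384,:512]
ok=np.isfinite(z)
m=(f[...,0]>98)&(f[...,0]<112)&(f[...,1]>150)&(v>212)&(u<200)&ok
r=cv2.minAreaRect((w[m][:,:2]*1000).astype(np.float32));print("mat",r,cv2.boxPoints(r).round().tolist())
m=(z>.03)&(z<.05)&(v>200)&(u>335)&(v<320)&ok
r=cv2.minAreaRect((w[m][:,:2]*1000).astype(np.float32));print("tote",r,cv2.boxPoints(r).round().tolist())
print("knob",box(-.036,0,.048))
plan(([.6,-.047,.224],ori(PSI)),([.6,-.047,.056],ori(PSI)))
E
```

```text
mat ((441.38385009765625, 312.5437316894531), (280.7636413574219, 239.6251220703125), 87.7739486694336) [[316.0, 177.0], [556.0, 168.0], [567.0, 448.0], [327.0, 457.0]]
tote ((439.6985778808594, -308.92431640625), (200.34585571289062, 221.99026489257812), 3.098461389541626) [[334.0, -204.0], [346.0, -425.0], [546.0, -414.0], [534.0, -193.0]]
knob [ 0.65679721 -0.02056302  0.048     ]
t 0.1 pos [ 0.2048 -0.5102  0.2239] rot [-3.141 -0.     0.382]
goal [ 0.6   -0.047  0.224] -> [2.157, -1.131, 0.001] [-0.0002, 0.0, 0.0441] rows>=12.2
goal [ 0.6   -0.047  0.056] -> [2.157, -1.13, 0.673] [-0.0002, 0.0, 0.0441] rows>=12.6
```

Request:
play_rows(
  motion=[
    [[1, -0.52, 0, 0, 0, 0.02, 1], [1, -0.52, 0, 0, 0, 0.02, 1], [1, -0.52, 0, 0, 0, 0.02, 1], [1, -0.52, 0, 0, 0, 0.02, 1], [1, -0.52, 0, 0, 0, 0.02, 1], [1, -0.52, 0, 0, 0, 0.02, 1], [1, -0.52, 0, 0, 0, 0.02, 1]],
  ],
)

```text
time_s: 0.8
ee_pos: [0.3902, -0.294, 0.2243]
eef_rot: [-3.141, -0.0, 0.26]
force: [-0.7, -0.4, -0.2]
grip_width: 0.094
grip_force: 0.0
```

```bash
python3 -c "
from h import *
plan(([.6,-.047,.224],ori(PSI)),([.6,-.047,.056],ori(PSI)))"
```

```text
t 0.8 pos [ 0.3902 -0.294   0.2243] rot [-3.141 -0.     0.26 ]
goal [ 0.6   -0.047  0.224] -> [1.065, -0.739, 0.002] [-0.0001, -0.0, 0.0247] rows>=6.5
goal [ 0.6   -0.047  0.056] -> [1.065, -0.739, 0.674] [-0.0001, -0.0, 0.0247] rows>=7.3
```

Request:
play_rows(
  motion=[
    [[1, -0.69, 0, 0, 0, 0.025, 1], [1, -0.69, 0, 0, 0, 0.025, 1], [1, -0.69, 0, 0, 0, 0.025, 1], [1, -0.69, 0, 0, 0, 0.025, 1], [1, -0.69, 0, 0, 0, 0.025, 1], [1, -0.69, 0, 0, 0, 0.025, 1], [1, -0.69, 0, 0, 0, 0.025, 1], [1, -0.69, 0, 0, 0, 0.025, 1]],
  ],
)

```text
time_s: 1.6
ee_pos: [0.5869, -0.066, 0.2236]
eef_rot: [-3.141, 0.001, 0.101]
force: [0.5, -0.4, -0.7]
grip_width: 0.0943
grip_force: 0.0
```

```bash
python3 -c "
from h import *
plan(([.6,-.047,.224],ori(PSI)),([.6,-.047,.056],ori(PSI)))
c=camera('wrist');cv2.imwrite('pics/w1.png',c['frame'][...,::-1]);print(c['camera_matrix'],c['T_tool_cam'].round(3))
c=camera('top');w=pts(c);z=w[...,2];v,u=np.mgrid[:384,:512]
"
```

```text
t 1.6 pos [ 0.5869 -0.066   0.2236] rot [-3.141e+00  1.000e-03  1.010e-01]
goal [ 0.6   -0.047  0.224] -> [0.06, -0.07, -0.002] [-0.0, 0.0002, -0.0006] rows>=0.5
goal [ 0.6   -0.047  0.056] -> [0.061, -0.07, 0.67] [-0.0, 0.0002, -0.0006] rows>=3.4
[[297.31863964   0.         256.33899221]
 [  0.         297.31863964 190.01375694]
 [  0.           0.           1.        ]] [[-0.     0.973  0.23   0.067]
 [ 1.     0.     0.002  0.   ]
 [ 0.001  0.23  -0.973 -0.162]
 [ 0.     0.     0.     1.   ]]
```

View pics/w1.png

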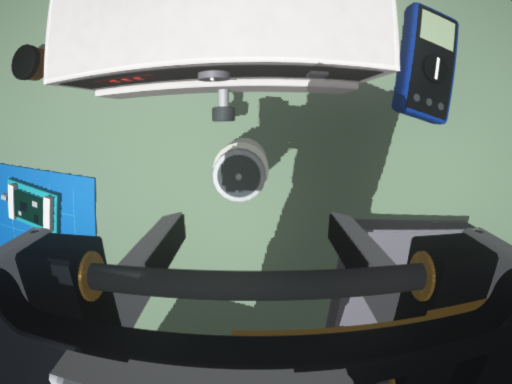

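Wrist view: the dish is at (239,175), a little left of the jaw midline (256), which agrees with the measured 17 mm. The knob is at (223,113), clear of the fingers.

Request:
play_rows(
  motion=[
    [[0.06, -0.07, 0.0, 0, 0, 0, 1], [0.06, -0.07, 0.1, 0, 0, 0, 1], [0.06, -0.07, 0.25, 0, 0, 0, 1], [0.06, -0.07, 0.4, 0, 0, 0, 1], [0.06, -0.07, 0.53, 0, 0, 0, 1], [0.06, -0.07, 0.62, 0, 0, 0, 1], [0.06, -0.07, 0.67, 0, 0, 0, 1], [0.06, -0.07, 0.67, 0, 0, 0, 1]],
  ],
)

```text
time_s: 2.5
ee_pos: [0.5989, -0.0487, 0.056]
eef_rot: [-3.141, 0.002, 0.098]
force: [0.0, 0.3, 0.5]
grip_width: 0.0936
grip_force: 0.0
```

Request:
play_rows(
  motion=[
    [[0, 0, 0, 0, 0, 0, 0.4], [0, 0, 0, 0, 0, 0, 0.2], [0, 0, 0, 0, 0, 0, 0.0], [0, 0, 0, 0, 0, 0, 0.0], [0, 0, 0, 0, 0, 0, -0.1], [0, 0, 0, 0, 0, 0, -0.1]],
  ],
  grip_force=18,
)

```text
time_s: 3.1
ee_pos: [0.6, -0.0475, 0.0573]
eef_rot: [3.141, -0.0, 0.099]
force: [-1.1, -0.9, 2.9]
grip_width: 0.0577
grip_force: 18.0
```

```bash
python3 -c "
from h import *
import numpy as np
T=[.365,.30]
plan(([.6,-.047,.10],ori(PSI)),([.45,.12,.12],ori(.35)),(T+[.12],ori(.55)),(T+[.06],ori(.55)))"
```

```text
t 3.1 pos [ 0.6    -0.0475  0.0573] rot [ 3.141 -0.     0.099]
goal [ 0.6   -0.047  0.1  ] -> [0.0, -0.002, -0.171] [0.0, -0.0001, -0.0009] rows>=0.9
goal [0.45 0.12 0.12] -> [-0.53, -0.726, -0.251] [0.0, -0.0001, -0.0399] rows>=4.7
goal [0.365 0.3   0.12 ] -> [-0.798, -1.476, -0.251] [0.0, -0.0001, -0.0717] rows>=8.5
goal [0.365 0.3   0.06 ] -> [-0.798, -1.476, -0.011] [0.0, -0.0001, -0.0717] rows>=8.4
```

Request:
play_rows(
  motion=[
    [[0, 0, -0.08, 0, 0, 0, -0.1], [0, 0, -0.2, 0, 0, 0, -0.1], [-0.08, -0.08, -0.25, 0, 0, -0.005, -0.1], [-0.18, -0.22, -0.25, 0, 0, -0.014, -0.1], [-0.3, -0.37, -0.25, 0, 0, -0.022, -0.1], [-0.4, -0.52, -0.25, 0, 0, -0.03, -0.1], [-0.5, -0.67, -0.25, 0, 0, -0.038, -0.1], [-0.6, -0.81, -0.25, 0, 0, -0.046, -0.1], [-0.67, -0.93, -0.25, 0, 0, -0.052, -0.1], [-0.71, -1, -0.25, 0, 0, -0.056, -0.1]],
  ],
)

```text
time_s: 4.1
ee_pos: [0.3968, 0.1852, 0.1194]
eef_rot: [-3.141, 0.0, 0.454]
force: [1.3, 0.1, -2.5]
grip_width: 0.0575
grip_force: 18.0
```

```bash
python3 -c "
from h import *
T=[.365,.30]
plan((T+[.12],ori(.55)),(T+[.061],ori(.55)));print(get_obs()['grip_width'],get_obs()['qpos'])"
```

```text
t 4.1 pos [0.3968 0.1852 0.1194] rot [-3.141  0.     0.454]
goal [0.365 0.3   0.12 ] -> [0.087, -0.468, -0.002] [-0.0, 0.0, -0.0153] rows>=2.4
goal [0.365 0.3   0.061] -> [0.087, -0.468, 0.234] [-0.0, 0.0, -0.0153] rows>=2.7
0.05750785417386099 [3.53020174e-01 1.78730366e-01 1.93875002e+00 1.98689317e-04
 1.02441593e+00 1.46974099e+00]
```

Request:
play_rows(
  motion=[
    [[0.02, -0.12, 0, 0, 0, -0.004, -0.1], [0.05, -0.26, 0, 0, 0, -0.009, -0.1], [0.075, -0.39, 0, 0, 0, -0.013, -0.1], [0.087, -0.468, 0, 0, 0, -0.015, -0.1], [0.087, -0.468, 0.06, 0, 0, -0.015, -0.1], [0.087, -0.468, 0.13, 0, 0, -0.015, -0.1], [0.087, -0.468, 0.19, 0, 0, -0.015, -0.1], [0.087, -0.468, 0.215, 0, 0, -0.015, -0.1], [0.087, -0.468, 0.228, 0, 0, -0.015, -0.1], [0.087, -0.468, 0.232, 0, 0, -0.015, -0.1]],
  ],
)

```text
time_s: 5.1
ee_pos: [0.3672, 0.2985, 0.0616]
eef_rot: [3.142, -0.0, 0.545]
force: [-0.2, 0.4, -2.0]
grip_width: 0.0577
grip_force: 18.0
```

Request:
play_rows(
  motion=[
    [[0, 0, 0.005, 0, 0, 0, -0.1], [0, 0, 0.01, 0, 0, 0, -0.1]],
  ],
)

```text
time_s: 5.3
ee_pos: [0.3675, 0.2988, 0.0602]
eef_rot: [-3.142, -0.001, 0.545]
force: [-7.3, -5.2, 24.6]
grip_width: 0.0577
grip_force: 18.0
```

Request:
play_rows(
  motion=[
    [[0, 0, -0.005, 0, 0, 0, 0.23], [0, 0, -0.005, 0, 0, 0, 0.35], [0, 0, -0.005, 0, 0, 0, 0.6], [0, 0, -0.005, 0, 0, 0, 0.8], [0, 0, -0.005, 0, 0, 0, 0.8], [0, 0, -0.1, 0, 0, 0, 0.8], [0, 0, -0.25, 0, 0, 0, 0.8], [0, 0, -0.42, 0, 0, 0, 0.8], [0, 0, -0.6, 0, 0, 0, 0.8]],
  ],
)

```text
time_s: 6.2
ee_pos: [0.3667, 0.2982, 0.2103]
eef_rot: [3.142, 0.001, 0.545]
force: [0.3, 0.1, -0.1]
grip_width: 0.0847
grip_force: 0.0
```

```bash
python3 -c "
from h import *
k=box(-.038,0,.048)
plan((box(-.14,.0,.2),ori(PSI,.35)),(k+[0,0,.07],ori(PSI,.35)),(k,ori(PSI,.35)))
c=camera('side');cv2.imwrite('pics/s2.png',c['frame'][...,::-1])
w=pts(c);m=(w[...,2]>.09)&(abs(w[...,0]-.365)<.06)&(abs(w[...,1]-.3)<.06)&(w[...,2]<.13);print('bottle top',np.nanmedian(w[m],0),m.sum())
"
```

```text
t 6.2 pos [0.3667 0.2982 0.2103] rot [3.142e+00 1.000e-03 5.450e-01]
goal [ 0.553 -0.031  0.2  ] -> [-0.045, 1.515, 0.041] [-0.0122, 0.0549, 0.0694] rows>=7.6
goal [ 0.655 -0.021  0.118] -> [0.324, 1.689, 0.369] [-0.0122, 0.0549, 0.0694] rows>=8.8
goal [ 0.655 -0.021  0.048] -> [0.324, 1.689, 0.649] [-0.0122, 0.0549, 0.0694] rows>=9.2
bottle top [0.37391521 0.30913509 0.11852344] 506
```

View pics/s2.png

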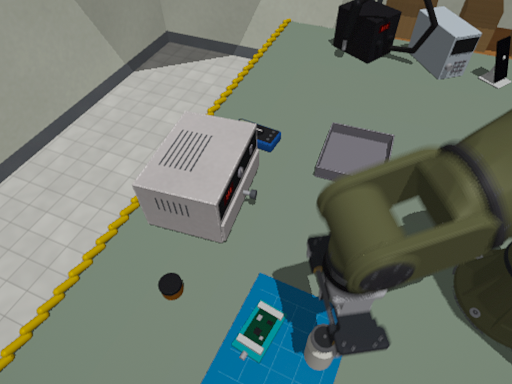

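The bottle stands upright on the mat at (320,350), with the board holder undisturbed at (260,330). Next is the knob.

Request:
play_rows(
  motion=[
    [[-0.03, 1, 0.02, -0.007, 0.035, 0.045, 0.6], [-0.03, 1, 0.02, -0.007, 0.035, 0.045, 0.3], [-0.03, 1, 0.02, -0.007, 0.035, 0.045, 0.3], [-0.03, 1, 0.02, -0.007, 0.035, 0.045, 0.3], [-0.03, 1, 0.02, -0.007, 0.035, 0.045, 0.3], [-0.03, 1, 0.02, -0.007, 0.035, 0.045, 0.3]],
  ],
)

```text
time_s: 6.85
ee_pos: [0.492, 0.0764, 0.2036]
eef_rot: [3.128, -0.223, 0.257]
force: [-0.1, 0.0, 0.1]
grip_width: 0.061
grip_force: 0.0
```

```bash
python3 -c "
from h import *
k=box(-.038,0,.048)
plan((box(-.14,.0,.2),ori(PSI,.35)),(k+[0,0,.07],ori(PSI,.35)),(k,ori(PSI,.35)))
"
```

```text
t 6.85 pos [0.492  0.0764 0.2036] rot [ 3.128 -0.223  0.257]
goal [ 0.553 -0.031  0.2  ] -> [0.121, 0.479, 0.049] [-0.0048, 0.02, 0.0234] rows>=2.5
goal [ 0.655 -0.021  0.118] -> [0.442, 0.536, 0.458] [-0.0048, 0.02, 0.0234] rows>=4.2
goal [ 0.655 -0.021  0.048] -> [0.38, 0.532, 0.732] [-0.0048, 0.02, 0.0234] rows>=4.9
```

Request:
play_rows(
  motion=[
    [[0.06, 0.24, 0.03, -0.002, 0.01, 0.012, 0.3], [0.12, 0.479, 0.05, -0.005, 0.02, 0.0234, 0.3], [0.12, 0.479, 0.05, -0.005, 0.02, 0.0234, 0.3], [0.23, 0.498, 0.19, -0.005, 0.02, 0.0234, 0.3], [0.34, 0.517, 0.33, -0.005, 0.02, 0.0234, 0.3], [0.442, 0.536, 0.458, -0.005, 0.02, 0.0234, 0.3], [0.42, 0.535, 0.56, -0.005, 0.02, 0.0234, 0.3], [0.4, 0.533, 0.65, -0.005, 0.02, 0.0234, 0.3], [0.38, 0.532, 0.732, -0.005, 0.02, 0.0234, 0.3], [0.38, 0.532, 0.732, -0.005, 0.02, 0.0234, 0.3]],
  ],
)

```text
time_s: 7.85
ee_pos: [0.6519, -0.0144, 0.0449]
eef_rot: [-3.141, -0.345, 0.11]
force: [-0.5, 0.5, -0.2]
grip_width: 0.0611
grip_force: 0.0
```

Request:
play_rows(
  motion=[
    [[0, 0, 0, 0, 0, 0, 0], [0, 0, 0, 0, 0, 0, -0.3], [0, 0, 0, 0, 0, 0, -0.6], [0, 0, 0, 0, 0, 0, -0.8], [0, 0, 0, 0, 0, 0, -0.8], [0, 0, 0, 0, 0, 0, -0.8]],
  ],
  grip_force=20,
)

```text
time_s: 8.45
ee_pos: [0.6548, -0.0205, 0.0494]
eef_rot: [3.135, -0.354, 0.109]
force: [2.7, -39.9, -3.1]
grip_width: 0.0265
grip_force: 20.0
```

```bash
python3 -c "
from h import *
o=get_obs();p=o['ee_pos'];print(B.T@(p-F0),o['force'])
r=R.from_euler('xyz',o['eef_rot'])
plan((p-.1*B[:,0],r))
"
```

```text
[-0.0379964   0.00027731  0.04942957] [  2.70261667 -39.94216526  -3.0984764 ]
t 8.45 pos [ 0.6548 -0.0205  0.0494] rot [ 3.135 -0.354  0.109]
goal [ 0.555 -0.031  0.049] -> [-0.375, -0.001, -0.138] [0.0, 0.0, 0.0] rows>=2.0
```

Request:
play_rows(
  motion=[
    [[0, 0.012, 0, 0, 0, 0, -0.8], [0, 0.022, 0, 0, 0, 0, -0.8], [0, 0.022, 0, 0, 0, 0, -0.8]],
  ],
)

```text
time_s: 8.75
ee_pos: [0.6549, -0.0213, 0.0494]
eef_rot: [3.14, -0.352, 0.11]
force: [-1.5, -5.3, 5.8]
grip_width: 0.0255
grip_force: 20.0
```

Request:
play_rows(
  motion=[
    [[-0.02, 0, -0.007, 0, 0, 0, -0.8], [-0.06, 0, -0.022, 0, 0, 0, -0.8], [-0.11, 0, -0.04, 0, 0, 0, -0.8], [-0.16, 0, -0.059, 0, 0, 0, -0.8], [-0.21, 0, -0.077, 0, 0, 0, -0.8], [-0.26, 0, -0.096, 0, 0, 0, -0.8], [-0.31, 0, -0.114, 0, 0, 0, -0.8], [-0.345, 0, -0.127, 0, 0, 0, -0.8], [-0.365, 0, -0.134, 0, 0, 0, -0.8], [-0.373, 0, -0.137, 0, 0, 0, -0.8]],
  ],
)

```text
time_s: 9.75
ee_pos: [0.5568, -0.0317, 0.0494]
eef_rot: [3.14, -0.355, 0.11]
force: [21.6, 2.1, -13.0]
grip_width: 0.0254
grip_force: 20.0
```

Request:
play_rows(
  motion=[
    [[0, 0, 0, 0, 0, 0, -0.8], [-0.004, 0, -0.001, 0, 0, 0, -0.8]],
  ],
)

```text
time_s: 9.95
ee_pos: [0.5565, -0.0317, 0.0494]
eef_rot: [3.139, -0.355, 0.111]
force: [26.9, 3.3, -12.7]
grip_width: 0.0254
grip_force: 20.0
```

```bash
python3 -c "
from h import *
o=get_obs();p=o['ee_pos'];print(B.T@(p-F0),o['force'])
"
```

```text
[-0.13691094 -0.00059688  0.04938403] [ 26.85424679   3.29932301 -12.7295839 ]
```

Request:
play_rows(
  motion=[
    [[0.012, 0, 0.004, 0, 0, 0, -0.8], [0.012, 0, 0.004, 0, 0, 0, -0.2], [0.012, 0, 0.004, 0, 0, 0, 0.3], [0.012, 0, 0.004, 0, 0, 0, 0.5], [0, 0, -0.15, 0, 0, 0, 0.5], [0, 0, -0.35, 0, 0, 0, 0.5], [0, 0, -0.55, 0, 0, 0, 0.5], [0, 0, -0.65, 0, 0, 0, 0.5], [0, 0, -0.65, 0, 0, 0, 0.5], [0, 0, -0.65, 0, 0, 0, 0.5]],
  ],
)

```text
time_s: 10.95
ee_pos: [0.4989, -0.0377, 0.2006]
eef_rot: [3.141, -0.35, 0.11]
force: [0.5, -0.1, -0.5]
grip_width: 0.0704
grip_force: 0.0
```

```bash
python3 -c "
from h import *
o=get_obs();c=camera('wrist');np.savez('w3.npz',p=o['ee_pos'],r=o['eef_rot'],**c)
t=camera('top');np.savez('top3.npz',**t)
cv2.imwrite('pics/w3.png',np.hstack([c['frame'],t['frame'][100:260,180:360].repeat(2,0).repeat(2,1)[:320]] if 0 else [c['frame']])[...,::-1])
w=pts(t);z=w[...,2]
L=(w-F0)@B
x,y=L[...,0],L[...,1]
m=(x>-.095)&(x<.03)&(abs(y)<.115)&(z>.02)&(z<.06)
print(m.sum(),np.nanpercentile(z[m],[5,50,95]))
for s in(1,-1):
    for lo,hi in((.032,.05),):
        k=m&(y*s>0)&(z>lo)&(z<hi)
        P=L[k][:,:2]*1000
        if len(P)>10: print(s,len(P),np.median(z[k]),cv2.minAreaRect(P.astype(np.float32)),P.min(0),P.max(0))
cv2.imwrite('pics/t3.png',cv2.resize(t['frame'][120:200,190:350],None,fx=4,fy=4)[...,::-1])
"
```

```text
4185 [0.02184799 0.02440959 0.04319361]
1 299 0.03788039673660115 ((-5.646906852722168, 44.24353790283203), (48.317604064941406, 35.42251205444336), 86.96184539794922) [-23.96625804  19.20816368] [11.75398244 68.24721595]
-1 305 0.044286491182982 ((-5.812564849853516, -52.79584503173828), (39.39964294433594, 44.63436508178711), 7.978597640991211) [-27.64502137 -77.44821517] [ 10.6265321  -28.15765785]
```

View pics/w3.png

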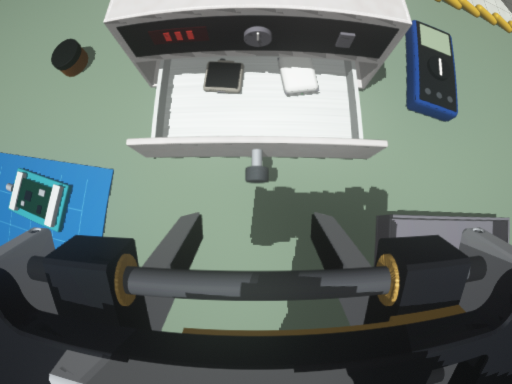

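Wrist view: the watch is on the left of the tray at (223,77) and the case on the right at (299,80). Measured tops of 38 and 44 mm match the expected 38.5 and 45 mm. The tray is out, knob at (257,172). I'll take the watch first.

```bash
cat >> h.py <<'E'
def tip(p,yaw,lean,back=0):
    r=ori(yaw,lean); return np.array(p)-r.apply([0,0,.019+back]),r
E
python3 -c "
from h import *
y=PSI-.053
p=box(-.004,.0442,.030)
plan(tip(p,y,.5,.1),tip(p,y,.5,.05),tip(p,y,.5,.015),tip(p,y,.5))
"
```

```text
t 11.05 pos [ 0.4987 -0.0376  0.1993] rot [ 3.142 -0.348  0.11 ]
goal [0.627 0.024 0.134] -> [0.416, -0.188, 0.427] [-0.0038, 0.0242, 0.0085] rows>=3.1
goal [0.651 0.025 0.091] -> [0.447, -0.182, 0.625] [-0.0038, 0.0242, 0.0085] rows>=3.9
goal [0.668 0.026 0.06 ] -> [0.468, -0.178, 0.763] [-0.0038, 0.0242, 0.0085] rows>=4.6
goal [0.675 0.026 0.047] -> [0.477, -0.177, 0.822] [-0.0038, 0.0242, 0.0085] rows>=4.8
```

Request:
play_rows(
  motion=[
    [[0.14, -0.06, 0.14, -0.001, 0.008, 0.003, 0.49], [0.28, -0.13, 0.28, -0.002, 0.016, 0.006, 0.49], [0.4, -0.188, 0.4, -0.004, 0.024, 0.0085, 0.49], [0.416, -0.188, 0.427, -0.004, 0.024, 0.0085, 0.49], [0.416, -0.188, 0.427, -0.004, 0.024, 0.0085, 0.49], [0.416, -0.188, 0.427, -0.004, 0.024, 0.0085, 0.49]],
  ],
)

```text
time_s: 11.65
ee_pos: [0.6268, 0.0232, 0.1359]
eef_rot: [3.14, -0.5, 0.052]
force: [0.3, 0.2, 0.9]
grip_width: 0.07
grip_force: 0.0
```

```bash
python3 -c "
from h import *
y=PSI-.053
p=box(-.004,.0442,.030)
plan(tip(p,y,.5,.05),tip(p,y,.5,.015),tip(p,y,.5))
"
```

```text
t 11.65 pos [0.6268 0.0232 0.1359] rot [ 3.14  -0.5    0.052]
goal [0.651 0.025 0.091] -> [-0.002, -0.003, 0.206] [0.0003, 0.0001, 0.0] rows>=1.0
goal [0.668 0.026 0.06 ] -> [-0.002, -0.003, 0.346] [0.0003, 0.0001, 0.0] rows>=1.7
goal [0.675 0.026 0.047] -> [-0.002, -0.003, 0.406] [0.0003, 0.0001, 0.0] rows>=2.0
```

Request:
play_rows(
  motion=[
    [[0, 0, 0.1, 0, 0, 0, 0.49], [0, 0, 0.2, 0, 0, 0, 0.49], [0, -0.003, 0.28, 0, 0, 0, 0.49], [0, -0.003, 0.34, 0, 0, 0, 0.49], [0, -0.003, 0.37, 0, 0, 0, 0.49], [0, -0.003, 0.385, 0, 0, 0, 0.49], [0, -0.003, 0.395, 0, 0, 0, 0.49], [0, -0.003, 0.395, 0, 0, 0, 0.49], [0, -0.003, 0.395, 0, 0, 0, 0.49]],
  ],
)

```text
time_s: 12.55
ee_pos: [0.6748, 0.0266, 0.0503]
eef_rot: [3.14, -0.502, 0.052]
force: [0.4, 0.8, -0.3]
grip_width: 0.0698
grip_force: 0.0
```

```bash
python3 -c "
from h import *
y=PSI-.053
p=box(-.004,.0442,.030)
plan(tip(p,y,.5))
c=camera('wrist');cv2.imwrite('pics/w4.png',c['frame'][...,::-1])
"
```

```text
t 12.55 pos [0.6748 0.0266 0.0503] rot [ 3.14  -0.502  0.052]
goal [0.675 0.026 0.047] -> [-0.007, 0.001, 0.013] [0.0003, -0.0003, 0.0] rows>=0.1
```

View pics/w4.png

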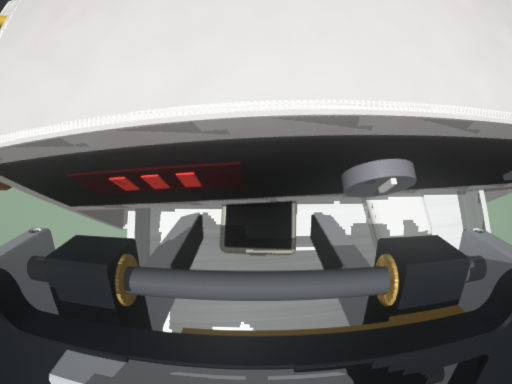

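The watch (259,225) sits centred between the fingertips (195 and 318).

Request:
play_rows(
  motion=[
    [[-0.006, 0, 0.008, 0, 0, 0, 0.49], [-0.007, 0, 0.012, 0, 0, 0, 0.49], [-0.007, 0, 0.012, 0, 0, 0, 0.25], [-0.007, 0, 0.012, 0, 0, 0, 0.1], [-0.007, 0, 0.012, 0, 0, 0, 0.0], [-0.007, 0, 0.012, 0, 0, 0, -0.1], [-0.007, 0, 0.012, 0, 0, 0, -0.1]],
  ],
  grip_force=12,
)

```text
time_s: 13.3
ee_pos: [0.6747, 0.0266, 0.0462]
eef_rot: [3.14, -0.501, 0.052]
force: [0.1, 0.6, 0.1]
grip_width: 0.0487
grip_force: 11.9
```

```bash
python3 -c "
from h import *
o=get_obs();p=o['ee_pos'];r=R.from_euler('xyz',o['eef_rot']);print(o['force'])
f=lambda a,b,c=0:p+B@[a,c,b]
plan((f(0,.01),r),(f(-.04,.016),r),(f(-.045,.1),r),(f(-.045,.16),r))
"
```

```text
[0.12301543 0.60262415 0.07493983]
t 13.3 pos [0.6747 0.0266 0.0462] rot [ 3.14  -0.501  0.052]
goal [0.675 0.027 0.056] -> [0.019, 0.0, -0.035] [0.0, 0.0, 0.0] rows>=0.2
goal [0.635 0.022 0.062] -> [-0.109, 0.009, -0.133] [0.0, 0.0, 0.0] rows>=0.9
goal [0.63  0.022 0.146] -> [0.035, 0.01, -0.437] [0.0, 0.0, 0.0] rows>=2.2
goal [0.63  0.022 0.206] -> [0.15, 0.011, -0.648] [0.0, 0.0, 0.0] rows>=3.3
```

Request:
play_rows(
  motion=[
    [[0.01, 0, -0.018, 0, 0, 0, -0.1], [0.019, 0, -0.035, 0, 0, 0, -0.1], [-0.02, 0.003, -0.065, 0, 0, 0, -0.1], [-0.07, 0.006, -0.105, 0, 0, 0, -0.1], [-0.109, 0.009, -0.133, 0, 0, 0, -0.1], [-0.1, 0.009, -0.17, 0, 0, 0, -0.1], [-0.04, 0.01, -0.28, 0, 0, 0, -0.1], [0.035, 0.01, -0.437, 0, 0, 0, -0.1], [0.1, 0.011, -0.56, 0, 0, 0, -0.1], [0.15, 0.011, -0.648, 0, 0, 0, -0.1]],
  ],
)

```text
time_s: 14.3
ee_pos: [0.6306, 0.0218, 0.2104]
eef_rot: [3.139, -0.505, 0.052]
force: [-0.3, 0.2, -1.4]
grip_width: 0.0486
grip_force: 11.9
```

Request:
play_rows(
  motion=[
    [[0, 0, 0, 0, 0, 0, -0.1], [0, 0, 0, 0, 0, 0, -0.1]],
  ],
)

```text
time_s: 14.5
ee_pos: [0.63, 0.0218, 0.2066]
eef_rot: [3.14, -0.502, 0.052]
force: [-0.1, -0.2, -1.2]
grip_width: 0.0488
grip_force: 11.9
```

```bash
cat >> h.py <<'E'
TY=np.deg2rad(3.1); TC=np.array([.4397,-.3089,0]); TB=R.from_euler("z",TY).as_matrix()
def tote(*p): return TC+TB@np.array(p)
E
python3 -c "
from h import *
print(get_obs()['grip_width'],get_obs()['qpos'])
y=-.25; L=.5
r=ori(y,L)
a=tote(-.005,.048,0)-r.apply([0,0,.019])*[1,1,0]
print(r.apply([0,0,.019]))
plan(([.55,-.1,.19],ori(y/2,L)),(a+[0,0,.16],ori(TY,L)),(a+[0,0,.06],ori(TY,L)))
"
```

```text
0.04875550231845796 [-0.04034003  0.25699646  1.6945833   0.06638045  0.6910938   1.4385977 ]
[ 0.00882591 -0.00225362 -0.01667407]
t 14.5 pos [0.63   0.0218 0.2066] rot [ 3.14  -0.502  0.052]
goal [ 0.55 -0.1   0.19] -> [-0.334, 0.47, -0.107] [-0.0132, -0.0003, 0.0247] rows>=2.9
goal [ 0.423 -0.259  0.16 ] -> [-0.865, 1.079, -0.26] [0.0005, -0.0003, -0.0003] rows>=7.0
goal [ 0.423 -0.259  0.06 ] -> [-1.057, 1.079, 0.091] [0.0005, -0.0003, -0.0003] rows>=7.6
```

Request:
play_rows(
  motion=[
    [[-0.06, 0.07, -0.01, 0, 0, 0, -0.1], [-0.17, 0.2, -0.04, 0, 0, 0, -0.1], [-0.29, 0.36, -0.08, 0, 0, 0, -0.1], [-0.42, 0.52, -0.12, 0, 0, 0, -0.1], [-0.55, 0.68, -0.16, 0, 0, 0, -0.1], [-0.67, 0.84, -0.2, 0, 0, 0, -0.1], [-0.76, 0.95, -0.23, 0, 0, 0, -0.1], [-0.8, 1, -0.24, 0, 0, 0, -0.1], [-0.8, 1, -0.24, 0, 0, 0, -0.1], [-0.8, 1, -0.24, 0, 0, 0, -0.1]],
  ],
)

```text
time_s: 15.5
ee_pos: [0.4386, -0.238, 0.1624]
eef_rot: [3.141, -0.5, 0.05]
force: [0.4, -0.3, -0.9]
grip_width: 0.0492
grip_force: 11.9
```

```bash
python3 -c "
from h import *
print(get_obs()['grip_width'])
r=ori(TY,.5)
a=tote(-.005,.048,0)-r.apply([0,0,.019])*[1,1,0]
plan((a+[0,0,.10],r),(a+[0,0,.05],r),(a+[0,0,.032],r),(a+[0,0,.0265],r))
"
```

```text
0.04920744725212367
t 15.5 pos [ 0.4386 -0.238   0.1624] rot [ 3.141 -0.5    0.05 ]
goal [ 0.423 -0.262  0.1  ] -> [-0.179, 0.092, 0.187] [0.0004, 0.0, -0.0005] rows>=1.4
goal [ 0.423 -0.262  0.05 ] -> [-0.274, 0.091, 0.363] [0.0004, 0.0, -0.0005] rows>=2.3
goal [ 0.423 -0.262  0.032] -> [-0.309, 0.091, 0.426] [0.0004, 0.0, -0.0005] rows>=2.7
goal [ 0.423 -0.262  0.026] -> [-0.319, 0.091, 0.445] [0.0004, 0.0, -0.0005] rows>=2.8
```

Request:
play_rows(
  motion=[
    [[-0.06, 0.03, 0.06, 0, 0, 0, -0.1], [-0.13, 0.07, 0.13, 0, 0, 0, -0.1], [-0.179, 0.091, 0.187, 0, 0, 0, -0.1], [-0.22, 0.091, 0.262, 0, 0, 0, -0.1], [-0.26, 0.091, 0.336, 0, 0, 0, -0.1], [-0.285, 0.091, 0.382, 0, 0, 0, -0.1], [-0.3, 0.091, 0.41, 0, 0, 0, -0.1], [-0.309, 0.091, 0.426, 0, 0, 0, -0.1], [-0.309, 0.091, 0.426, 0, 0, 0, -0.1], [-0.309, 0.091, 0.426, 0, 0, 0, -0.1]],
  ],
)

```text
time_s: 16.5
ee_pos: [0.4236, -0.2621, 0.0333]
eef_rot: [3.139, -0.501, 0.053]
force: [0.3, 0.1, -0.7]
grip_width: 0.0491
grip_force: 11.9
```

Request:
play_rows(
  motion=[
    [[-0.004, 0, 0.007, 0, 0, 0, -0.1], [-0.008, 0, 0.014, 0, 0, 0, -0.1], [-0.01, 0, 0.018, 0, 0, 0, -0.1], [-0.0115, 0, 0.021, 0, 0, 0, -0.1], [-0.0125, 0, 0.023, 0, 0, 0, -0.1], [-0.0125, 0, 0.023, 0, 0, 0, -0.1]],
  ],
)

```text
time_s: 17.1
ee_pos: [0.4233, -0.2621, 0.0262]
eef_rot: [3.14, -0.501, 0.052]
force: [-0.2, 0.0, -0.3]
grip_width: 0.0491
grip_force: 11.9
```

Request:
play_rows(
  motion=[
    [[-0.001, 0, 0.002, 0, 0, 0, -0.1], [-0.002, 0, 0.004, 0, 0, 0, -0.1], [-0.002, 0, 0.004, 0, 0, 0, -0.1]],
  ],
)

```text
time_s: 17.4
ee_pos: [0.4237, -0.2623, 0.0258]
eef_rot: [3.139, -0.502, 0.052]
force: [-3.0, 2.3, 10.6]
grip_width: 0.0488
grip_force: 12.0
```

Contact; now release slowly and retreat along the tool axis.

Request:
play_rows(
  motion=[
    [[0.001, 0, -0.002, 0, 0, 0, 0.06], [0.001, 0, -0.002, 0, 0, 0, 0.12], [0.001, 0, -0.002, 0, 0, 0, 0.25], [0.001, 0, -0.002, 0, 0, 0, 0.45], [0.001, 0, -0.002, 0, 0, 0, 0.45], [0.001, 0, -0.05, 0, 0, 0, 0.49], [0.001, 0, -0.15, 0, 0, 0, 0.49], [0.06, 0, -0.3, 0, 0, 0, 0.49], [0.15, 0, -0.45, 0, 0, 0, 0.49], [0.24, 0, -0.62, 0, 0, 0, 0.49]],
  ],
)

```text
time_s: 18.4
ee_pos: [0.4009, -0.2627, 0.1911]
eef_rot: [3.14, -0.5, 0.051]
force: [0.0, -0.4, 0.2]
grip_width: 0.0698
grip_force: 0.0
```

```bash
python3 -c "
from h import *
y=PSI+.139
p=box(-.004,-.0518,.031)
plan(([.6,-.12,.19],ori(y,.55)),tip(p,y,.55,.1))
t=camera('top');w=pts(t);L=(w-TC)@TB;z=w[...,2]
m=(abs(L[...,0])<.09)&(abs(L[...,1])<.1)&(z>.012)&(z<.03)
P=(L[m][:,:2]*1000).astype(np.float32);print(m.sum(),np.nanmedian(z[m]),np.nanstd(z[m]),cv2.minAreaRect(P) if len(P) else 0)
L=(w-F0)@B
m=(L[...,0]>-.09)&(L[...,0]<.02)&(L[...,1]<-.005)&(L[...,1]>-.11)&(z>.038)&(z<.05)
P=(L[m][:,:2]*1000).astype(np.float32);print(m.sum(),cv2.minAreaRect(P) if len(P) else 0)
"
```

```text
t 18.4 pos [ 0.4009 -0.2627  0.1911] rot [ 3.14  -0.5    0.051]
goal [ 0.6  -0.12  0.19] -> [0.721, -0.53, 0.398] [0.0156, 0.008, -0.0266] rows>=4.9
goal [ 0.634 -0.084  0.132] -> [0.736, -0.668, 0.668] [0.0156, 0.008, -0.0266] rows>=6.0
451 0.017930739421993636 0.0021116273489837968 ((0.2189655303955078, 48.104705810546875), (49.04922866821289, 47.12350082397461), 88.10981750488281)
285 ((-6.5593671798706055, -52.710304260253906), (38.040828704833984, 43.523284912109375), 9.702537536621094)
```

Request:
play_rows(
  motion=[
    [[0.1, -0.07, 0.06, 0.002, 0.001, -0.004, 0.49], [0.25, -0.18, 0.14, 0.005, 0.003, -0.009, 0.49], [0.4, -0.3, 0.22, 0.009, 0.005, -0.015, 0.49], [0.55, -0.41, 0.31, 0.012, 0.007, -0.021, 0.49], [0.72, -0.53, 0.4, 0.0156, 0.008, -0.027, 0.49], [0.73, -0.6, 0.53, 0.0156, 0.008, -0.028, 0.49], [0.736, -0.665, 0.64, 0.0156, 0.008, -0.028, 0.49], [0.736, -0.665, 0.64, 0.0156, 0.008, -0.028, 0.49], [0.736, -0.665, 0.64, 0.0156, 0.008, -0.028, 0.49]],
  ],
)

```text
time_s: 19.35
ee_pos: [0.6307, -0.0848, 0.1373]
eef_rot: [3.136, -0.55, 0.256]
force: [-0.7, -0.4, 1.0]
grip_width: 0.0698
grip_force: 0.0
```

```bash
python3 -c "
from h import *
y=PSI+.15
p=box(-.002,-.0515,.032)
plan(tip(p,y,.55,.05),tip(p,y,.55,.015),tip(p,y,.55))
"
```

```text
t 19.35 pos [ 0.6307 -0.0848  0.1373] rot [ 3.136 -0.55   0.256]
goal [ 0.661 -0.077  0.091] -> [0.009, 0.001, 0.224] [0.0008, 0.0, 0.0002] rows>=1.1
goal [ 0.679 -0.073  0.061] -> [0.009, 0.0, 0.364] [0.0008, 0.0, 0.0002] rows>=1.8
goal [ 0.686 -0.071  0.048] -> [0.009, -0.0, 0.424] [0.0008, 0.0, 0.0002] rows>=2.1
```

Request:
play_rows(
  motion=[
    [[0.004, 0, 0.1, 0.001, 0, 0, 0.49], [0.009, 0, 0.2, 0.001, 0, 0, 0.49], [0.009, 0, 0.28, 0.001, 0, 0, 0.49], [0.009, 0, 0.34, 0.001, 0, 0, 0.49], [0.009, 0, 0.38, 0.001, 0, 0, 0.49], [0.009, 0, 0.4, 0.001, 0, 0, 0.49], [0.009, 0, 0.41, 0.001, 0, 0, 0.49], [0.009, 0, 0.41, 0.001, 0, 0, 0.49], [0.009, 0, 0.41, 0.001, 0, 0, 0.49]],
  ],
)

```text
time_s: 20.25
ee_pos: [0.685, -0.0716, 0.0522]
eef_rot: [3.141, -0.551, 0.256]
force: [-0.7, -0.0, -0.0]
grip_width: 0.0703
grip_force: 0.0
```

```bash
python3 -c "
from h import *
y=PSI+.15
p=box(-.002,-.0515,.032)
plan(tip(p,y,.55))
c=camera('wrist');cv2.imwrite('pics/w5.png',c['frame'][...,::-1])
"
```

```text
t 20.25 pos [ 0.685  -0.0716  0.0522] rot [ 3.141 -0.551  0.256]
goal [ 0.686 -0.071  0.048] -> [-0.003, -0.002, 0.017] [-0.0, -0.0002, 0.0001] rows>=0.1
```

View pics/w5.png

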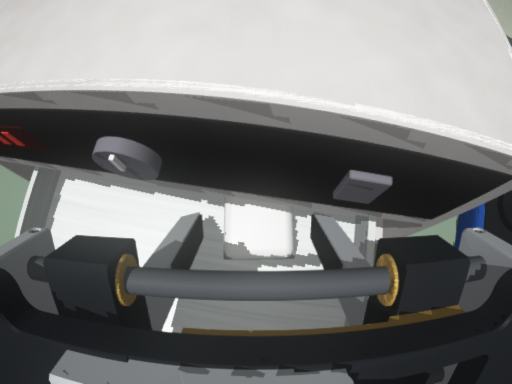

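The case (259,228) is centred and square between the fingers.

Request:
play_rows(
  motion=[
    [[-0.002, -0.001, 0.01, 0, 0, 0, 0.49], [-0.003, -0.001, 0.017, 0, 0, 0, 0.49], [-0.003, -0.001, 0.017, 0, 0, 0, 0.2], [-0.003, -0.001, 0.017, 0, 0, 0, 0.05], [-0.003, -0.001, 0.017, 0, 0, 0, -0.05], [-0.003, -0.001, 0.017, 0, 0, 0, -0.2], [-0.003, -0.001, 0.017, 0, 0, 0, -0.2], [-0.003, -0.001, 0.017, 0, 0, 0, -0.2]],
  ],
  grip_force=10,
)

```text
time_s: 21.1
ee_pos: [0.6864, -0.0708, 0.0475]
eef_rot: [-3.141, -0.551, 0.256]
force: [-0.1, -0.2, -0.2]
grip_width: 0.0436
grip_force: 10.0
```

```bash
python3 -c "
from h import *
o=get_obs();p=o['ee_pos'];r=R.from_euler('xyz',o['eef_rot']);print(o['force'],o['grip_width'])
f=lambda a,b,c=0:p+B@[a,c,b]
plan((f(0,.01),r),(f(-.04,.014),r),(f(-.045,.1),r),(f(-.045,.16),r))
"
```

```text
[-0.05447254 -0.24813208 -0.2289287 ] 0.04362666859827049
t 21.1 pos [ 0.6864 -0.0708  0.0475] rot [-3.141 -0.551  0.256]
goal [ 0.686 -0.071  0.058] -> [0.021, -0.0, -0.034] [0.0, 0.0, 0.0] rows>=0.2
goal [ 0.647 -0.075  0.062] -> [-0.105, -0.024, -0.131] [0.0, 0.0, 0.0] rows>=0.8
goal [ 0.642 -0.075  0.148] -> [0.058, -0.027, -0.434] [0.0, 0.0, 0.0] rows>=2.2
goal [ 0.642 -0.075  0.208] -> [0.183, -0.027, -0.638] [0.0, 0.0, 0.0] rows>=3.3
```

Request:
play_rows(
  motion=[
    [[0.01, 0, -0.017, 0, 0, 0, -0.2], [0.021, 0, -0.034, 0, 0, 0, -0.2], [-0.015, -0.007, -0.062, 0, 0, 0, -0.2], [-0.065, -0.016, -0.1, 0, 0, 0, -0.2], [-0.105, -0.024, -0.131, 0, 0, 0, -0.2], [-0.09, -0.024, -0.17, 0, 0, 0, -0.2], [-0.02, -0.026, -0.29, 0, 0, 0, -0.2], [0.058, -0.027, -0.434, 0, 0, 0, -0.2], [0.13, -0.027, -0.55, 0, 0, 0, -0.2], [0.183, -0.027, -0.638, 0, 0, 0, -0.2]],
  ],
)

```text
time_s: 22.1
ee_pos: [0.6423, -0.0758, 0.2114]
eef_rot: [3.139, -0.553, 0.256]
force: [-0.0, 0.0, -1.1]
grip_width: 0.0439
grip_force: 10.0
```

Request:
play_rows(
  motion=[
    [[0, 0, 0, 0, 0, 0, -0.2], [0, 0, 0, 0, 0, 0, -0.2]],
  ],
)

```text
time_s: 22.3
ee_pos: [0.6418, -0.0755, 0.2079]
eef_rot: [3.141, -0.551, 0.256]
force: [0.3, -1.3, -0.5]
grip_width: 0.0439
grip_force: 10.0
```

```bash
python3 -c "
from h import *
print(get_obs()['grip_width'])
r=ori(TY,.55)
a=tote(-.001,-.046,0)-r.apply([0,0,.019])*[1,1,0]
plan((a+[0,0,.16],r))
"
```

```text
0.043945240932476974
t 22.3 pos [ 0.6418 -0.0755  0.2079] rot [ 3.141 -0.551  0.256]
goal [ 0.431 -0.355  0.16 ] -> [-1.036, 0.87, -0.411] [-0.0167, -0.0002, 0.0274] rows>=7.1
```

Request:
play_rows(
  motion=[
    [[-0.08, 0.06, -0.03, -0.001, 0, 0.002, -0.2], [-0.2, 0.17, -0.08, -0.0035, 0, 0.0055, -0.2], [-0.35, 0.29, -0.14, -0.006, 0, 0.0095, -0.2], [-0.5, 0.42, -0.2, -0.0085, 0, 0.0135, -0.2], [-0.65, 0.55, -0.26, -0.011, 0, 0.018, -0.2], [-0.8, 0.67, -0.32, -0.0135, 0, 0.022, -0.2], [-0.92, 0.79, -0.37, -0.0155, 0, 0.0255, -0.2], [-0.98, 0.86, -0.4, -0.0167, 0, 0.0274, -0.2], [-0.98, 0.87, -0.4, -0.0167, 0, 0.0274, -0.2], [-0.98, 0.87, -0.4, -0.0167, 0, 0.0274, -0.2]],
  ],
)

```text
time_s: 23.3
ee_pos: [0.4439, -0.3518, 0.1633]
eef_rot: [-3.139, -0.549, 0.052]
force: [0.6, 0.2, 0.2]
grip_width: 0.0436
grip_force: 10.0
```

```bash
python3 -c "
from h import *
print(get_obs()['grip_width'])
r=ori(TY,.551)
a=tote(-.001,-.046,0)-r.apply([0,0,.019])*[1,1,0]
plan((a+[0,0,.10],r),(a+[0,0,.05],r),(a+[0,0,.034],r))
"
```

```text
0.04362002948062981
t 23.3 pos [ 0.4439 -0.3518  0.1633] rot [-3.139 -0.549  0.052]
goal [ 0.431 -0.355  0.1  ] -> [-0.176, 0.012, 0.189] [-0.0003, 0.0002, -0.0003] rows>=1.3
goal [ 0.431 -0.355  0.05 ] -> [-0.28, 0.013, 0.36] [-0.0003, 0.0002, -0.0003] rows>=2.3
goal [ 0.431 -0.355  0.034] -> [-0.314, 0.013, 0.414] [-0.0003, 0.0002, -0.0003] rows>=2.6
```

Request:
play_rows(
  motion=[
    [[-0.06, 0.004, 0.06, 0, 0, 0, -0.2], [-0.12, 0.008, 0.125, 0, 0, 0, -0.2], [-0.176, 0.012, 0.189, 0, 0, 0, -0.2], [-0.22, 0.012, 0.262, 0, 0, 0, -0.2], [-0.26, 0.012, 0.328, 0, 0, 0, -0.2], [-0.29, 0.012, 0.375, 0, 0, 0, -0.2], [-0.306, 0.012, 0.402, 0, 0, 0, -0.2], [-0.314, 0.012, 0.414, 0, 0, 0, -0.2], [-0.314, 0.012, 0.414, 0, 0, 0, -0.2], [-0.314, 0.012, 0.414, 0, 0, 0, -0.2]],
  ],
)

```text
time_s: 24.3
ee_pos: [0.4318, -0.3556, 0.0356]
eef_rot: [-3.141, -0.551, 0.054]
force: [-0.4, -0.2, -0.5]
grip_width: 0.0437
grip_force: 10.0
```

Request:
play_rows(
  motion=[
    [[-0.004, 0, 0.007, 0, 0, 0, -0.2], [-0.007, 0, 0.012, 0, 0, 0, -0.2], [-0.01, 0, 0.016, 0, 0, 0, -0.2], [-0.011, 0, 0.018, 0, 0, 0, -0.2], [-0.012, 0, 0.02, 0, 0, 0, -0.2], [-0.012, 0, 0.02, 0, 0, 0, -0.2]],
  ],
)

```text
time_s: 24.9
ee_pos: [0.4315, -0.3556, 0.0292]
eef_rot: [-3.141, -0.551, 0.054]
force: [-0.2, 0.4, 0.2]
grip_width: 0.0439
grip_force: 10.0
```

Request:
play_rows(
  motion=[
    [[-0.002, 0, 0.003, 0, 0, 0, -0.2], [-0.003, 0, 0.005, 0, 0, 0, -0.2], [-0.004, 0, 0.007, 0, 0, 0, -0.2], [-0.004, 0, 0.007, 0, 0, 0, -0.2]],
  ],
)

```text
time_s: 25.3
ee_pos: [0.4317, -0.3556, 0.0274]
eef_rot: [-3.141, -0.551, 0.054]
force: [-1.1, 1.2, 3.6]
grip_width: 0.044
grip_force: 10.0
```

Request:
play_rows(
  motion=[
    [[0, 0, 0, 0, 0, 0, -0.04], [0, 0, 0, 0, 0, 0, 0.03], [0, 0, 0, 0, 0, 0, 0.15], [0, 0, 0, 0, 0, 0, 0.3], [0, 0, 0, 0, 0, 0, 0.3], [0, 0, -0.05, 0, 0, 0, 0.3], [0, 0, -0.15, 0, 0, 0, 0.3], [0.06, 0, -0.3, 0, 0, 0, 0.3], [0.15, 0, -0.45, 0, 0, 0, 0.3], [0.24, 0, -0.62, 0, 0, 0, 0.3]],
  ],
)

```text
time_s: 26.3
ee_pos: [0.4006, -0.357, 0.1925]
eef_rot: [-3.14, -0.549, 0.052]
force: [0.3, -1.0, -1.2]
grip_width: 0.0609
grip_force: 0.0
```

```bash
python3 -c "
from h import *
t=camera('top');w=pts(t);L=(w-TC)@TB;z=w[...,2]
cv2.imwrite('pics/t5.png',t['frame'][...,::-1])
for s,lo,hi in((1,.012,.025),(-1,.02,.03)):
    m=(abs(L[...,0])<.09)&(L[...,1]*s>.01)&(abs(L[...,1])<.1)&(z>lo)&(z<hi)
    P=(L[m][:,:2]*1000).astype(np.float32);print(m.sum(),np.nanmedian(z[m]),cv2.minAreaRect(P) if len(P) else 0)
r=ori(PSI,.35)
k=box(-.134-.09,0,.06)
plan((box(-.24,-.0,.16),r),(box(-.19,-.0,.06),r))
"
```

```text
442 0.018058706734658203 ((0.16910362243652344, 47.739959716796875), (49.30863571166992, 47.00300216674805), 87.58195495605469)
468 0.024881684976003404 ((3.1771812438964844, -44.42902755737305), (44.260650634765625, 53.209861755371094), 87.57091522216797)
t 26.35 pos [ 0.4019 -0.3592  0.2009] rot [ 3.132 -0.555  0.058]
goal [ 0.454 -0.042  0.16 ] -> [0.153, -1.258, 0.275] [0.0048, -0.0325, -0.0069] rows>=6.5
goal [ 0.504 -0.037  0.06 ] -> [0.112, -1.271, 0.72] [0.0048, -0.0325, -0.0069] rows>=7.3
```

View pics/t5.png

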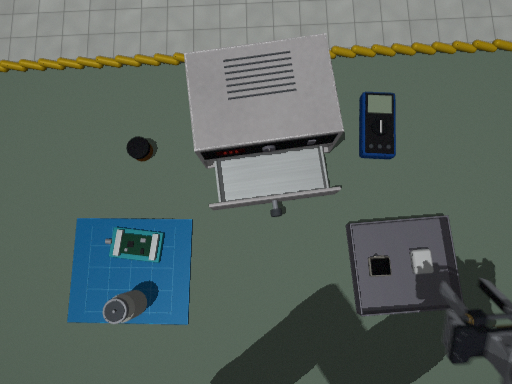

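The watch (380,266) and case (422,261) lie flat side by side on the tote floor, tops at 18 and 25 mm. The bottle stands on the mat, and the tray is empty. I'll grip the knob (277,208) again and push the tray home.

Request:
play_rows(
  motion=[
    [[0.08, -0.7, 0.1, 0.002, -0.016, -0.0035, 0.3], [0.08, -0.7, 0.1, 0.002, -0.016, -0.0035, 0.3], [0.08, -0.7, 0.1, 0.002, -0.016, -0.0035, 0.3], [0.08, -0.7, 0.1, 0.002, -0.016, -0.0035, 0.3], [0.08, -0.7, 0.1, 0.002, -0.016, -0.0035, 0.3], [0.08, -0.7, 0.1, 0.002, -0.016, -0.0035, 0.3]],
  ],
)

```text
time_s: 26.95
ee_pos: [0.4222, -0.1809, 0.1805]
eef_rot: [-3.141, -0.451, 0.08]
force: [0.9, -1.2, -0.3]
grip_width: 0.0613
grip_force: 0.0
```

```bash
python3 -c "
from h import *
r=ori(PSI,.35)
plan((box(-.15,-.0,.17),r),(box(-.136,0,.13),r))
"
```

```text
t 26.95 pos [ 0.4222 -0.1809  0.1805] rot [-3.141 -0.451  0.08 ]
goal [ 0.543 -0.032  0.17 ] -> [0.459, -0.553, 0.269] [0.0015, -0.016, -0.0036] rows>=3.8
goal [ 0.557 -0.031  0.13 ] -> [0.44, -0.554, 0.438] [0.0015, -0.016, -0.0036] rows>=4.2
```

Request:
play_rows(
  motion=[
    [[0.15, -0.18, 0.09, 0, -0.005, -0.001, 0.3], [0.3, -0.36, 0.18, 0.001, -0.01, -0.002, 0.3], [0.459, -0.553, 0.269, 0.0015, -0.016, -0.0036, 0.3], [0.45, -0.553, 0.35, 0.0015, -0.016, -0.0036, 0.3], [0.44, -0.554, 0.438, 0.0015, -0.016, -0.0036, 0.3], [0.44, -0.554, 0.438, 0.0015, -0.016, -0.0036, 0.3], [0.44, -0.554, 0.438, 0.0015, -0.016, -0.0036, 0.3]],
  ],
)

```text
time_s: 27.65
ee_pos: [0.5573, -0.0325, 0.1295]
eef_rot: [-3.14, -0.349, 0.102]
force: [-0.4, 0.4, -0.0]
grip_width: 0.0612
grip_force: 0.0
```

```bash
python3 -c "
from h import *
r=ori(PSI,.35)
plan((box(-.135,0,.048),r))
"
```

```text
t 27.65 pos [ 0.5573 -0.0325  0.1295] rot [-3.14  -0.349  0.102]
goal [ 0.558 -0.031  0.048] -> [-0.107, -0.005, 0.308] [-0.0001, 0.0002, -0.0004] rows>=1.6
```

Request:
play_rows(
  motion=[
    [[-0.025, -0.005, 0.07, 0, 0, 0, 0.3], [-0.055, -0.005, 0.155, 0, 0, 0, 0.3], [-0.085, -0.005, 0.24, 0, 0, 0, 0.3], [-0.107, -0.005, 0.308, 0, 0, 0, 0.3], [-0.107, -0.005, 0.308, 0, 0, 0, 0], [-0.107, -0.005, 0.308, 0, 0, 0, -0.3], [-0.107, -0.005, 0.308, 0, 0, 0, -0.6], [-0.107, -0.005, 0.308, 0, 0, 0, -0.8], [-0.107, -0.005, 0.308, 0, 0, 0, -0.8]],
  ],
  grip_force=20,
)

```text
time_s: 28.55
ee_pos: [0.5594, -0.0311, 0.049]
eef_rot: [3.14, -0.352, 0.104]
force: [0.3, -17.3, -1.8]
grip_width: 0.0256
grip_force: 20.1
```

```bash
python3 -c "
from h import *
o=get_obs();p=o['ee_pos'];r=R.from_euler('xyz',o['eef_rot']);print(B.T@(p-F0),o['grip_width'],o['force'])
plan((p+.098*B[:,0],r))
"
```

```text
[-0.13395431 -0.00034102  0.04903348] 0.025583354878068478 [  0.34769243 -17.31638375  -1.83093048]
t 28.55 pos [ 0.5594 -0.0311  0.049 ] rot [ 3.14  -0.352  0.104]
goal [ 0.657 -0.021  0.049] -> [0.368, -0.001, 0.135] [0.0, 0.0, 0.0] rows>=2.0
```

Request:
play_rows(
  motion=[
    [[0.01, 0.009, 0.004, 0, 0, 0, -0.8], [0.05, 0.009, 0.018, 0, 0, 0, -0.8], [0.1, 0.009, 0.037, 0, 0, 0, -0.8], [0.15, 0.009, 0.055, 0, 0, 0, -0.8], [0.2, 0.009, 0.073, 0, 0, 0, -0.8], [0.25, 0.009, 0.092, 0, 0, 0, -0.8], [0.3, 0.009, 0.11, 0, 0, 0, -0.8], [0.34, 0.009, 0.125, 0, 0, 0, -0.8], [0.36, 0.009, 0.132, 0, 0, 0, -0.8], [0.368, 0.009, 0.135, 0, 0, 0, -0.8]],
  ],
)

```text
time_s: 29.55
ee_pos: [0.6562, -0.0213, 0.0488]
eef_rot: [-3.14, -0.349, 0.104]
force: [-17.3, 1.5, 17.1]
grip_width: 0.0257
grip_force: 20.0
```

Request:
play_rows(
  motion=[
    [[0.004, 0, 0.0015, 0, 0, 0, -0.8], [0.008, 0, 0.003, 0, 0, 0, -0.8], [0.008, 0, 0.003, 0, 0, 0, -0.8]],
  ],
)

```text
time_s: 29.85
ee_pos: [0.6577, -0.0211, 0.0487]
eef_rot: [-3.14, -0.348, 0.104]
force: [-16.0, 2.3, 15.2]
grip_width: 0.0257
grip_force: 20.0
```

```bash
python3 -c "
from h import *
o=get_obs();p=o['ee_pos'];print(B.T@(p-F0),o['force'])"
```

```text
[-0.03514232 -0.00065068  0.04866186] [-16.03142042   2.3392008   15.1584804 ]
```

Request:
play_rows(
  motion=[
    [[0.004, 0, 0.0015, 0, 0, 0, -0.8], [0.008, 0, 0.003, 0, 0, 0, -0.8], [0.008, 0, 0.003, 0, 0, 0, -0.8]],
  ],
)

```text
time_s: 30.15
ee_pos: [0.6596, -0.0209, 0.0485]
eef_rot: [-3.14, -0.348, 0.104]
force: [-16.8, 2.0, 15.9]
grip_width: 0.0257
grip_force: 20.0
```

Request:
play_rows(
  motion=[
    [[-0.01, 0, -0.004, 0, 0, 0, -0.5], [-0.01, 0, -0.004, 0, 0, 0, 0], [-0.01, 0, -0.004, 0, 0, 0, 0.3], [-0.01, 0, -0.004, 0, 0, 0, 0.3], [-0.01, 0, -0.15, 0, 0, 0, 0.3], [-0.01, 0, -0.35, 0, 0, 0, 0.3], [-0.1, 0, -0.5, 0, 0, 0, 0.3], [-0.3, 0, -0.6, 0, 0, 0, 0.3], [-0.4, 0, -0.65, 0, 0, 0, 0.3], [-0.4, 0, -0.65, 0, 0, 0, 0.3]],
  ],
)

```text
time_s: 31.15
ee_pos: [0.5093, -0.0373, 0.1667]
eef_rot: [-3.141, -0.35, 0.103]
force: [0.9, -0.1, 0.4]
grip_width: 0.0611
grip_force: 0.0
```

```bash
cp pics/top0.png /tmp; python3 -c "
from h import *
t=camera('top');cv2.imwrite('pics/t6.png',t['frame'][...,::-1])
w0=pts(dict(np.load('top0.npz')));w=pts(t)
for n,ww in(('before',w0),('now',w)):
    L=(ww-F0)@B
    for s in(-1,1):
        m=(abs(L[...,1]-s*.1)<.03)&(abs(L[...,2]-.078)<.006)&(L[...,0]<.0)&(L[...,0]>-.13);print(n,s,m.sum(),np.nanpercentile(L[m][:,0],[5,50,95]).round(4))
    m=(abs(L[...,1])<.02)&(L[...,2]>.045)&(L[...,2]<.066)&(L[...,0]<-.02)&(L[...,0]>-.13);print('knob',m.sum(),np.nanpercentile(L[m][:,0],[2,5,50]).round(4))
d=np.abs(t['frame'].astype(int)-np.load('top0.npz')['frame']).sum(2)
print('jar',d[135:160,128:152].mean(),'meter',d[93:158,360:396].mean(),'holder',d[228:260,112:162].mean())
"
```

```text
before -1 115 [-0.0084 -0.0054 -0.001 ]
before 1 114 [-0.0084 -0.0052 -0.0004]
knob 123 [-0.1222 -0.1194 -0.0386]
now -1 112 [-0.0099 -0.0067 -0.0022]
now 1 116 [-0.0103 -0.0068 -0.0019]
knob 105 [-0.0461 -0.046  -0.0373]
jar 14.021666666666667 meter 17.41923076923077 holder 26.434375
```

View pics/t6.png

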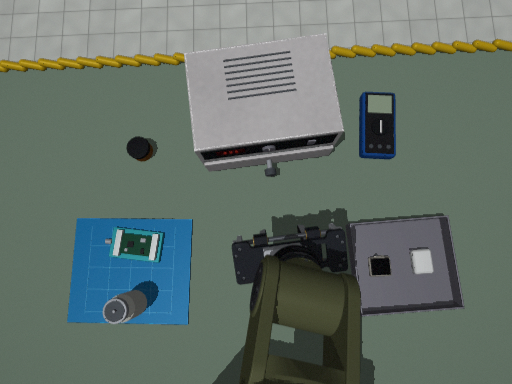

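The tray plate reads about 1.5 mm further out than at the start, so my release probably drew it back. I'll nudge the knob's end with shut fingers.

```bash
python3 -c "
from h import *
r=ori(PSI,.35)
plan((box(-.085,0,.1),r),(box(-.085,0,.05),r),(box(-.065,0,.05),r),(box(-.055,0,.05),r))
"
```

```text
t 31.2 pos [ 0.5111 -0.0373  0.1669] rot [-3.141 -0.351  0.103]
goal [ 0.608 -0.026  0.1  ] -> [0.275, -0.006, 0.386] [-0.0, -0.0002, -0.0003] rows>=2.4
goal [ 0.608 -0.026  0.05 ] -> [0.206, -0.006, 0.573] [-0.0, -0.0002, -0.0003] rows>=3.0
goal [ 0.628 -0.024  0.05 ] -> [0.281, -0.006, 0.601] [-0.0, -0.0002, -0.0003] rows>=3.3
goal [ 0.638 -0.023  0.05 ] -> [0.319, -0.006, 0.615] [-0.0, -0.0002, -0.0003] rows>=3.5
```

Request:
play_rows(
  motion=[
    [[0, 0, 0, 0, 0, 0, -0.5], [0.1, 0, 0.1, 0, 0, 0, -1], [0.2, -0.003, 0.23, 0, 0, 0, -1], [0.24, -0.006, 0.36, 0, 0, 0, -1], [0.22, -0.006, 0.48, 0, 0, 0, -1], [0.206, -0.006, 0.573, 0, 0, 0, -1], [0.206, -0.006, 0.573, 0, 0, 0, -1], [0.25, -0.006, 0.589, 0, 0, 0, -1], [0.281, -0.006, 0.601, 0, 0, 0, -1], [0.281, -0.006, 0.601, 0, 0, 0, -1]],
  ],
)

```text
time_s: 32.2
ee_pos: [0.6297, -0.0231, 0.0499]
eef_rot: [-3.141, -0.351, 0.104]
force: [0.2, 0.5, 0.0]
grip_width: 0.0005
grip_force: 0.0
```

Request:
play_rows(
  motion=[
    [[0.012, 0, 0.005, 0, 0, 0, -1], [0.022, 0, 0.008, 0, 0, 0, -1], [0.03, 0, 0.011, 0, 0, 0, -1], [0.03, 0, 0.011, 0, 0, 0, -1]],
  ],
)

```text
time_s: 32.6
ee_pos: [0.6355, -0.0223, 0.0485]
eef_rot: [-3.14, -0.347, 0.103]
force: [-6.7, -1.0, 0.8]
grip_width: 0.0006
grip_force: 2.8
```

Request:
play_rows(
  motion=[
    [[0.006, 0, 0.002, 0, 0, 0, -1], [0.01, 0, 0.004, 0, 0, 0, -1], [0.01, 0, 0.004, 0, 0, 0, -1]],
  ],
)

```text
time_s: 32.9
ee_pos: [0.6364, -0.022, 0.0473]
eef_rot: [-3.139, -0.342, 0.103]
force: [-18.1, -1.0, 3.7]
grip_width: 0.0002
grip_force: 7.9
```

Stiff contact at 18 N against 1.5 N friction means the tray is home. Back off and check.

Request:
play_rows(
  motion=[
    [[-0.05, 0, -0.018, 0, 0, 0, -1], [-0.12, 0, -0.045, 0, 0, 0, -1], [-0.18, 0, -0.15, 0, 0, 0, -1], [-0.25, 0, -0.3, 0, 0, 0, -1], [-0.33, 0, -0.47, 0, 0, 0, -1], [-0.4, 0, -0.6, 0, 0, 0, -1], [-0.4, 0, -0.6, 0, 0, 0, -1]],
  ],
)

```text
time_s: 33.6
ee_pos: [0.4938, -0.0376, 0.1591]
eef_rot: [3.141, -0.355, 0.104]
force: [0.4, -0.4, -0.2]
grip_width: 0.0006
grip_force: 0.0
```

```bash
python3 -c "
from h import *
t=camera('top')
w0=pts(dict(np.load('top0.npz')));w=pts(t)
for n,ww in(('before',w0),('now',w)):
    L=(ww-F0)@B
    for s in(-1,1):
        m=(abs(L[...,1]-s*.1)<.03)&(abs(L[...,2]-.078)<.006)&(L[...,0]<.0)&(L[...,0]>-.13);print(n,s,m.sum(),np.nanpercentile(L[m][:,0],[5,50,95]).round(4))
    z=ww[...,2];m=np.zeros_like(z,bool)
    for nm,c,rr,h in(('jar',(.727,.291),.045,.015),('meter',(.767,-.281),.1,.03),('holder',(.5,.305),.085,.012)):
        m=(np.hypot(ww[...,0]-c[0],ww[...,1]-c[1])<rr)&(z>h);print(n,nm,np.nanmean(ww[m],0).round(4))
    m=(np.hypot(ww[...,0]-.367,ww[...,1]-.299)<.06)&(z>.1);print('bottle dish',m.sum(),np.nanmean(ww[m],0).round(4) if m.any() else '')
print(get_obs()['ee_pos'],get_obs()['time_s'])
"
```

```text
before -1 115 [-0.0084 -0.0054 -0.001 ]
before 1 114 [-0.0084 -0.0052 -0.0004]
before jar [0.7253 0.2889 0.0376]
before meter [ 0.7635 -0.2787  0.0377]
before holder [0.4998 0.2975 0.0188]
bottle dish 0 
now -1 118 [-0.0084 -0.0051 -0.0002]
now 1 112 [-0.0083 -0.005  -0.0007]
now jar [0.7254 0.2887 0.0376]
now meter [ 0.7634 -0.2785  0.0378]
now holder [0.4998 0.2974 0.0187]
bottle dish 553 [0.3683 0.2974 0.1188]
[ 0.49464533 -0.03753997  0.15748884] 33.65
```

The tray is back at its starting position, the bystanders haven't moved, and the bottle is upright on the mat.

```bash
python3 -c "
from h import *
print(workorder.hand_in())"
```

```text
the job is handed in; nothing more can be done
None
```

I handed the job in at 33.7 s: the bottle is upright on the mat, the watch and earbud case lie flat side by side in the tote, the empty tray is fully home, and the board holder, flux jar and multimeter have not moved; no verdict was returned.

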